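# Close the carton layer and hold it for strapping

### The job

Finish the layer on the pallet slab: beside the carton that already stands there, on its right as seen from the robot, set a second carton of the same size, also end-on to the sprung backstop, and lay the third one crosswise in front of their two near ends, centred over the joint between them and all three snug together. Then press on the crosswise carton so that both end-on cartons bear on the backstop plate and it is pushed in to about the middle of its 20 mm travel, and finish while still holding that steady push, so that someone can strap the layer. Never push the plate fully in, keep the cartons upright and leave everything else on the table where it is.

Things in the scene. Friction and masses are not known exactly. Their poses are not given: they have to be found in the camera images.
- slab: plywood pallet slab fixed to the table, 240 (x) x 160 (y) x 18 mm; x points to the backstop, away from the robot (turned up to 20 degrees), y left. Origin at table height on its mid-line; it reaches from x -110 to +130 mm. Cartons stand on its top, 18 mm above the origin. A grey spring housing, 130 mm wide, top 52 mm above the table, stands on it at x 102 to 124 mm
- backstop (a joint): travel of the sprung backstop plate along the slab's +x, in m: 0 at rest (face 70 mm ahead of the slab's origin), 0.020 fully in. The spring pushes back with about 3 N at rest, 11 N at 0.010, 19 N at 0.020; the plate returns by itself. The middle of the travel means 0.006 to 0.014
- backstop_face (a point): middle of the lower edge of the plate's front face, level with the slab's top; moves with the plate, axes as the slab's. The aluminium plate is 110 mm wide, 8 mm thick, its top 37 mm above the slab's top
- carton_a: the carton already on the slab, end-on to the backstop, left of the mid-line, its far end 5 to 25 mm short of the plate and a little askew; x points to the backstop, y left. white cardboard carton, 64 (its x) x 32 (its y) x 44 mm high, grey printed bands on the sides and a clear tape seam along the top; 60 to 130 g. Origin at the centre of its underside, z up
- carton_b: loose carton on the table, either of the two may be the crosswise one. white cardboard carton, 64 (its x) x 32 (its y) x 44 mm high, grey printed bands on the sides and a clear tape seam along the top; 60 to 130 g. Origin at the centre of its underside, z up
- carton_c: loose carton on the table, the same as carton_b. white cardboard carton, 64 (its x) x 32 (its y) x 44 mm high, grey printed bands on the sides and a clear tape seam along the top; 60 to 130 g. Origin at the centre of its underside, z up
- flat_carton: bystander: a longer, flatter white carton with the same printing, 92 x 50 x 26 mm; lies among the two loose cartons, not part of the layer. Origin at the centre of its underside
- tape_roll: bystander: roll of clear tape lying flat, 90 mm across, 40 mm high. Origin at the centre of its underside
- spray_bottle: bystander: blue bottle with white cap, 60 mm across, 170 mm tall. Origin at the centre of its underside
- jar: bystander: white jar with green cap, 68 mm across, 90 mm tall. Origin at the centre of its underside
- stapler: bystander: blue stapler, 140 (its x) x 34 x 37 mm. Origin at the centre of its underside
Not all that is in view belongs to the job. Leave any red look-alike of the carton_b alone.

How it is judged:
By the outcome, as a careful person would: the job done as asked, in the order asked, and still so for the second after the job is handed in, while the arm keeps its last pose, push and grip.
It also fails if it takes over 61 s, if anything falls off the work surface, if the arm or the gripper's body presses on something with over 40 N, if the wrist force passes 120 N, or if a joint passes its speed limit or range.

### The arm

A 7-joint arm with a two-finger parallel gripper is mounted at the origin on the work surface. World frame = base frame: x ahead of the robot, y to its left, z up, the work surface at z = 0. Lengths are in m, angles in rad, forces in N, time in s.
With the tool pointing down it reaches from about 0.4 to 0.875 m from the base axis. Payload 6.5 kg.
Tool frame: the origin (TCP) lies on the front face of the gripper's body, between the roots of the fingers; the fingertips stand 73 mm ahead of it and the grasp point (between the pads) lies 54 mm ahead of it (ctrl.tip_extent is the distance from the TCP to the fingertips, in m); z points along the fingers, y is the direction in which the jaws open and shut (so a half turn about z gives the same grasp; the last joint's range is limited). The gripper opens to 85 mm and grips with 20 to 120 N. Pads are 22 mm wide; open, the fingers measure 114 mm over their backs; the gripper's body (76 mm by 85 mm) begins 54 mm behind the grasp point. The pads swing forward as they close: fully open they stand 13 mm farther back than shut.
Start: joints at [-1.304, 0.536, -0.004, 1.538, 0.003, 1.067, -0.071], TCP at [0.212, 0.614, 0.304] pointing down, gripper open.
Joint ranges: [-2.7, 2.7], [-0.37, 2.16], [-1.27, 1.26], [0.24, 2.4], [-1.31, 4.45], [0.19, 1.91], [-2.76, 2.76]. Speed limits (rad/s): [2.39, 2.39, 3.14, 3.14, 3.14, 3.14, 3.14].

### API

Orientations are given as a rotation vector (axis times angle).
In Python, from cell import sensors, grab_frame, ctrl gives the robot as it stands. The module is installed in compiled form; this text tells all that it offers.
- The arm moves only by the shell command python3 -m jog 'ROWS' [OPENING] [FORCE]. ROWS is JSON, a list that holds one entry, the list of rows, each a list of 4 numbers: the shift along the tool's x, y, z in cm, then the turn about the tool's z in rad. A call has 1 to 20 rows; each row is the pose to reach, as a shift and turn from the pose measured when the call began, along the tool's axes at that moment; what a row does not reach only later rows make up. A row lasts 1/12 s, in which the tool goes at most 41.7 mm and 7.16 degrees, less where a joint would pass 70% of its speed; a pose out of reach is approached as far as the arm can. A call with a gripper value outside its range is refused whole. OPENING is the opening, from 0 (shut) to 1 (fully open), set as the call begins (- or left out, the last holds). The fingers move at their own pace and stop on an object; FORCE is the grip in N (left out, the last holds). Time passes only in rows, so rows that repeat a pose let the fingers close. It gives the time, the measured TCP pose, the force and the opening at its end, in the units of the state.
- sensors.get_state(): the state, without advancing time (a new reading comes with each control period).
- grab_frame(name): name is "scene" or "top"; returns a dict with "color" (480x640x3 uint8, red, green, blue), "depth" (480x640 float32, m along the optical axis (not along the pixel's ray), 0 where there is no reading), "mtx" (3x3 intrinsics, pixels), "R" (3x3) and "t" (3): a world point X has camera coordinates R X + t. Camera axes: x right, y down, z forward; pixel columns grow to the right and rows downward; lengths in m; the calibration is good to about 2 mm. A picture is of the moment at which its call begins.
- ctrl.job_done(): hands the job in, once; it reports no verdict.
The state is a dict: "time": time; "joints": joint angles; "joint_vel": joint speeds; "joint_torque": joint torques, N m; "ee_pos": TCP position; "tool_rot": TCP orientation; "contact_force": force on the tool from outside, world axes, zero at the start; "ft_torque": the same for the moment, N m; "grip_width": finger opening in m.
Only numpy, scipy, OpenCV 4.12 (cv2) and the standard library are available. Lean on these libraries where they do the work, as an engineer would, in place of code of your own. Each camera call takes 0.05 s, during which the arm holds its last target. There are 200 camera calls.

## Working session

There is one attempt and no reset: what is moved stays moved. The work goes in short steps, Python scripts to look and compute and a shell command to move; the robot and the scene stay as the last step left them, time stands still between calls to the robot, and variables do not carry over. Pictures are saved under pics/ and viewed, about 8 in all and at most 12, crops included, and the job is handed in when it is done.

```bash
mkdir -p pics
python3 - <<'E'
from cell import sensors, grab_frame, ctrl
import cv2,numpy as np
s=sensors.get_state(); print(s, ctrl.tip_extent)
for n in("scene","top"):
    f=grab_frame(n); np.savez("pics/%s0.npz"%n,**f); cv2.imwrite("pics/%s0.png"%n,f["color"][:,:,::-1]); print(n,f["mtx"].tolist(),f["R"].round(3).tolist(),f["t"])
E
```

```text
{'time': 0.0, 'joints': array([-1.30419783,  0.53721239, -0.00443664,  1.5388808 ,  0.0026027 ,
        1.06726877, -0.07121523]), 'joint_vel': array([ 0.00070776, -0.00015387, -0.00232373,  0.00128323,  0.00136726,
        0.00024952,  0.00012185]), 'joint_torque': array([ 1.11971360e-04, -5.83422375e+01,  1.04862090e+00, -2.59114963e+01,
        1.23039947e-02,  9.49453271e-03, -2.20931855e-05]), 'ee_pos': array([0.21219331, 0.61385492, 0.30298004]), 'tool_rot': array([-5.20235533e-01, -3.09805471e+00,  2.75856257e-03]), 'contact_force': array([-0.52733466,  0.42746553,  0.26657276]), 'ft_torque': array([ 0.01826511, -0.00585705,  0.02823897]), 'grip_width': 0.08538298987643163} 0.0726
scene [[440.9415876126187, 0.0, 321.10197065482873], [0.0, 440.9415876126187, 239.53138480788405], [0.0, 0.0, 1.0]] [[0.04, 0.999, -0.001], [0.862, -0.035, -0.505], [-0.505, 0.02, -0.863]] [-0.00194649 -0.45418546  1.49219667]
top [[460.07715644204865, 0.0, 318.38573425718386], [0.0, 460.07715644204865, 240.34009653702785], [0.0, 0.0, 1.0]] [[-0.024, -1.0, -0.007], [-0.99, 0.025, -0.137], [0.137, 0.004, -0.991]] [0.00790799 0.57579245 1.02744796]
```

View pics/top0.png

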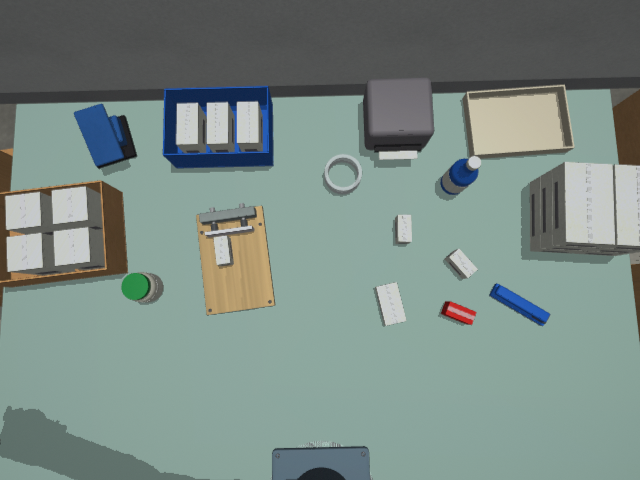

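View pics/scene0.png

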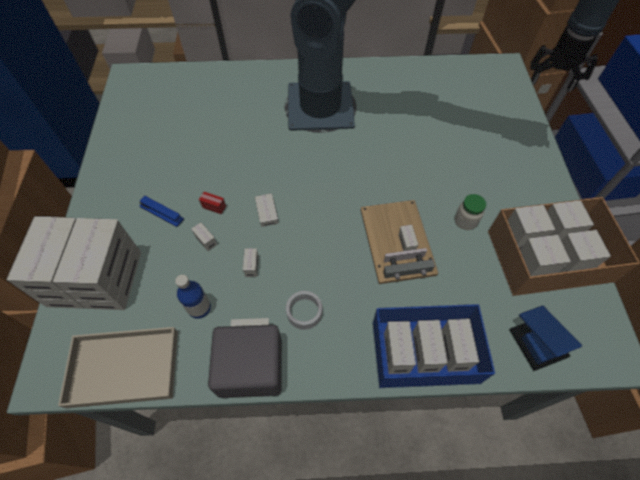

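The top view shows the slab at (235,260) with carton_a at (222,250). The white candidates are (404,228) and (462,263), both small and carton-sized, so they are the loose cartons. (391,303) is the longer flat carton, and (460,313) is the red look-alike. I'll measure these and confirm them in one crop.

```bash
cat > h.py <<'E'
import cv2,numpy as np
def world(f):
    v,u=np.mgrid[0:480,0:640]; d=f["depth"]; K=f["mtx"]
    P=np.stack([(u-K[0,2])/K[0,0]*d,(v-K[1,2])/K[1,1]*d,d],-1)
    return (P-f["t"])@f["R"]
def ray(f,uv,z):
    uv=np.atleast_2d(uv).astype(float);K=f["mtx"];R=f["R"];c=-R.T@f["t"]
    d=np.c_[(uv[:,0]-K[0,2])/K[0,0],(uv[:,1]-K[1,2])/K[1,1],np.ones(len(uv))]@R
    return (c+d*((z-c[2])/d[:,2])[:,None])
def box(f,mask,z):
    c=max(cv2.findContours(mask.astype(np.uint8),cv2.RETR_EXTERNAL,cv2.CHAIN_APPROX_NONE)[0],key=cv2.contourArea)
    p=ray(f,c[:,0,:],z)[:,:2].astype(np.float32)*1000
    (cx,cy),(w,h),a=cv2.minAreaRect(p)
    if w<h: w,h,a=h,w,a+90
    m=np.argwhere(mask); 
    return (round(cx,1),round(cy,1)),(round(w,1),round(h,1)),round((a+90)%180-90,1)
E
python3 - <<'E'
from h import *
for n in("top","scene"):
    f=dict(np.load(f"pics/{n}0.npz")); W=world(f); Z=W[:,:,2]; c=f["color"].astype(int)
    hsv=cv2.cvtColor(f["color"],cv2.COLOR_RGB2HSV)
    white=(hsv[:,:,1]<40)&(hsv[:,:,2]>110)
    pts=dict(top=dict(a=(222,250,.062),b=(404,228,.044),c=(462,263,.044),flat=(391,303,.026),slab=(235,280,.018)),
             scene=dict(a=(409,235,.062),b=(251,258,.044),c=(204,233,.044),flat=(266,207,.026),slab=(385,225,.018)))[n]
    for k,(u,v,z) in pts.items():
        m=(np.abs(Z-z)<.007)&(np.hypot(W[:,:,0]-W[v,u,0],W[:,:,1]-W[v,u,1])<.3 if k=="slab" else np.hypot(W[:,:,0]-W[v,u,0],W[:,:,1]-W[v,u,1])<.06)
        if k!="slab": m&=white
        else: m=(hsv[:,:,0]>8)&(hsv[:,:,0]<28)&(hsv[:,:,1]>60)&(Z<.04)&(np.hypot(W[:,:,0]-W[v,u,0],W[:,:,1]-W[v,u,1])<.2)
        print(n,k,"h",Z[v,u].round(4),hsv[v,u],box(f,m,z))
        if k=="slab":
            mm=m
    # plate/housing
    u0,v0={"top":(228,230),"scene":(405,255)}[n]
    if n=="top":
        for v in range(205,250,3): print(v,[tuple((W[v,u]*1000).round().astype(int)) for u in (210,222,235,250)])
f=dict(np.load("pics/top0.npz"))["color"][:,:,::-1]
a=cv2.resize(f[195:325,190:285],None,fx=4,fy=4,interpolation=cv2.INTER_CUBIC);b=cv2.resize(f[195:325,370:475],None,fx=4,fy=4,interpolation=cv2.INTER_CUBIC)
cv2.imwrite("pics/crop1.png",np.hstack([a,b]))
E
```

```text
top a h 0.0635 [103   9 209] ((556.8, 213.6), (63.5, 31.5), 7.0)
top b h 0.0459 [105   7 208] ((599.2, -205.3), (61.7, 32.5), -2.7)
top c h 0.042 [ 90   4 188] ((515.0, -336.1), (64.4, 32.6), 37.7)
top flat h 0.025 [ 90   4 186] ((426.7, -169.0), (91.6, 50.5), 11.4)
top slab h 0.0184 [ 19 102 187] ((539.1, 192.5), (237.9, 159.3), 6.7)
205 [(np.int64(675), np.int64(256), np.int64(0)), (np.int64(675), np.int64(227), np.int64(-4)), (np.int64(673), np.int64(195), np.int64(1)), (np.int64(673), np.int64(159), np.int64(-4))]
208 [(np.int64(659), np.int64(246), np.int64(40)), (np.int64(667), np.int64(227), np.int64(-3)), (np.int64(666), np.int64(195), np.int64(1)), (np.int64(653), np.int64(150), np.int64(54))]
211 [(np.int64(652), np.int64(246), np.int64(39)), (np.int64(649), np.int64(216), np.int64(50)), (np.int64(648), np.int64(185), np.int64(52)), (np.int64(647), np.int64(150), np.int64(51))]
214 [(np.int64(642), np.int64(243), np.int64(53)), (np.int64(641), np.int64(215), np.int64(55)), (np.int64(640), np.int64(185), np.int64(54)), (np.int64(640), np.int64(150), np.int64(51))]
217 [(np.i
[... 1717 characters left out ...]
t64(251), np.int64(18)), (np.int64(570), np.int64(213), np.int64(63)), (np.int64(576), np.int64(192), np.int64(13)), (np.int64(574), np.int64(156), np.int64(16))]
247 [(np.int64(569), np.int64(250), np.int64(19)), (np.int64(563), np.int64(213), np.int64(59)), (np.int64(568), np.int64(192), np.int64(17)), (np.int64(567), np.int64(156), np.int64(17))]
scene a h 0.0629 [169  13 152] ((558.6, 210.4), (63.8, 32.1), 6.8)
scene b h 0.0425 [ 13  12 152] ((602.1, -208.4), (64.8, 31.0), -1.9)
scene c h 0.0412 [  0   9 148] ((517.0, -338.6), (63.7, 32.4), 38.9)
scene flat h 0.0226 [ 10  10 151] ((429.1, -171.5), (92.1, 49.7), 11.7)
scene slab h 0.0192 [ 17  89 129] ((543.6, 188.6), (241.9, 159.1), 6.6)
```

View pics/crop1.png

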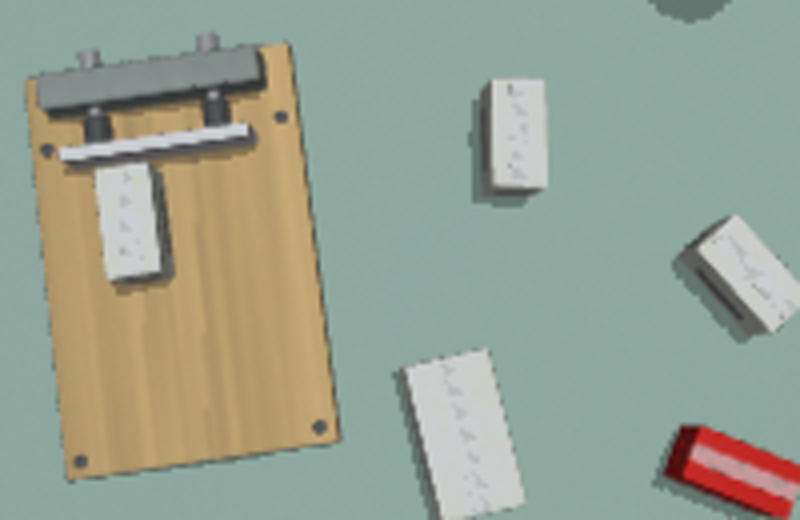

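The crop confirms it: the two small cartons are on the right, the flat carton is below them and red is excluded. The slab carton is left of the mid-line. Next, a helper for the shift numbers.

```bash
cat > go.py <<'E'
import sys,numpy as np
from scipy.spatial.transform import Rotation as Ro
from cell import sensors
def show(s):
    R=Ro.from_rotvec(s["tool_rot"]).as_matrix(); yaw=np.degrees(np.arctan2(R[1,1],R[0,1]))
    print("t %.2f pos mm"%s["time"],(s["ee_pos"]*1000).round(1),"yaw %.1f"%yaw,"tilt",R[:2,2].round(4),"F",s["contact_force"].round(1),"w %.1f"%(s["grip_width"]*1000))
    return R,yaw
if __name__=="__main__":
    s=sensors.get_state(); R,yaw=show(s)
    a=list(map(float,sys.argv[1:]))
    while len(a)>=4:   # x y z(mm) jaw-yaw(deg)
        d=(R.T@(np.array(a[:3])/1000-s["ee_pos"]))*100; t=(yaw-a[3]+90)%180-90
        print("shift cm",d.round(2),"turn",np.radians(t).round(3)); a=a[4:]
E
python3 go.py 600.6 -206.8 200 -2.3  600.6 -206.8 76 -2.3
```

```text
t 0.10 pos mm [212.2 613.9 303.1] yaw 70.9 tilt [-0.0004 -0.0015] F [ 0.7 -0.1  0.2] w 85.6
shift cm [-63.51 -64.87  10.42] turn 1.278
shift cm [-63.51 -64.85  22.82] turn 1.278
```

```bash
python3 -m jog '[[[-63.5,-64.9,2,1.278],[-63.5,-64.9,2,1.278],[-63.5,-64.9,2,1.278],[-63.5,-64.9,2,1.278],[-63.5,-64.9,2,1.278],[-63.5,-64.9,2,1.278],[-63.5,-64.9,2,1.278],[-63.5,-64.9,2,1.278],[-63.5,-64.9,2,1.278],[-63.5,-64.9,2,1.278],[-63.5,-64.9,2,1.278],[-63.5,-64.9,2,1.278],[-63.5,-64.9,2,1.278],[-63.5,-64.9,2,1.278],[-63.5,-64.9,2,1.278],[-63.5,-64.9,2,1.278],[-63.5,-64.9,2,1.278],[-63.5,-64.9,2,1.278],[-63.5,-64.9,2,1.278],[-63.5,-64.9,2,1.278]]]' 1 60; python3 go.py 600.6 -206.8 200 -2.3
```

```text
time: 1.77
ee_pos: [0.5686, -0.1407, 0.2854]
tool_rot: [2.265, 2.177, -0.002]
contact_force: [0.9, -0.0, -0.5]
grip_width: 0.0855
t 1.77 pos mm [ 568.6 -140.7  285.4] yaw -2.3 tilt [-0.001  -0.0011] F [ 0.9 -0.  -0.5] w 85.5
shift cm [-6.46  3.47  8.55] turn 0.001
```

```bash
python3 -m jog '[[[-3.2,1.7,4,0],[-6.46,3.47,8,0],[-6.46,3.47,12,0],[-6.46,3.47,13,0],[-6.46,3.47,13,0]]]'; python3 go.py 600.6 -206.8 76 -2.3
```

```text
time: 2.18
ee_pos: [0.5968, -0.2072, 0.1487]
tool_rot: [-2.261, -2.169, 0.012]
contact_force: [-1.9, 0.6, -0.2]
grip_width: 0.0855
t 2.18 pos mm [ 596.8 -207.2  148.7] yaw -2.4 tilt [-0.0117  0.0009] F [-1.9  0.6 -0.2] w 85.5
shift cm [0.05 0.46 7.27] turn -0.002
```

```bash
python3 -m jog '[[[0.05,0.46,2,0],[0.05,0.46,4.5,0],[0.05,0.46,6.5,0],[0.05,0.46,7.3,0],[0.05,0.46,7.3,0],[0.05,0.46,7.3,0]]]'; python3 -m jog '[[[0,0,0,0],[0,0,0,0],[0,0,0,0],[0,0,0,0],[0,0,0,0],[0,0,0,0],[0,0,0,0],[0,0,0,0]]]' 0 60; python3 go.py
```

```text
time: 2.68
ee_pos: [0.6012, -0.2067, 0.0771]
tool_rot: [-2.261, -2.17, 0.011]
contact_force: [0.1, -0.8, 0.2]
grip_width: 0.0856
time: 3.35
ee_pos: [0.6025, -0.2071, 0.0794]
tool_rot: [-2.263, -2.172, 0.008]
contact_force: [-0.8, 1.3, 7.7]
grip_width: 0.0634
t 3.35 pos mm [ 602.5 -207.1   79.4] yaw -2.4 tilt [-0.0073 -0.    ] F [-0.8  1.3  7.7] w 63.4
```

```bash
python3 -m jog '[[[0,0,-3,0],[0,0,-6,0],[0,0,-9,0],[0,0,-10,0],[0,0,-10,0]]]'; python3 go.py 546.6 172.4 180 6.7
```

```text
time: 3.77
ee_pos: [0.6052, -0.2079, 0.1833]
tool_rot: [2.266, 2.175, -0.003]
contact_force: [0.6, -0.9, -1.6]
grip_width: 0.063
t 3.77 pos mm [ 605.2 -207.9  183.3] yaw -2.4 tilt [-0.0007 -0.0017] F [ 0.6 -0.9 -1.6] w 63.0
shift cm [37.76 -7.42  0.27] turn -0.158
```

```bash
python3 -m jog '[[[3,-0.6,0,0],[6.5,-1.3,0,-0.05],[10,-2,0,-0.1],[14,-2.8,0,-0.158],[18,-3.6,0,-0.158],[22,-4.3,0,-0.158],[26,-5.1,0,-0.158],[30,-5.9,0,-0.158],[33,-6.5,0,-0.158],[35.5,-7,0,-0.158],[37,-7.3,0,-0.158],[37.76,-7.42,0,-0.158],[37.76,-7.42,0,-0.158],[37.76,-7.42,0,-0.158],[37.76,-7.42,0,-0.158]]]'; python3 go.py 546.6 172.4 110 6.7
python3 - <<'E'
from cell import grab_frame
import cv2,numpy as np
f=grab_frame("scene");np.savez("pics/s1.npz",**f)
cv2.imwrite("pics/s1.png",cv2.resize(f["color"][170:300,330:460,::-1],None,fx=4.5,fy=4.5,interpolation=cv2.INTER_CUBIC))
E
```

```text
time: 5.02
ee_pos: [0.5468, 0.1703, 0.1824]
tool_rot: [2.09, 2.344, -0.005]
contact_force: [0.6, -0.3, -0.8]
grip_width: 0.0633
t 5.02 pos mm [546.8 170.3 182.4] yaw 6.5 tilt [-0.001 -0.003] F [ 0.6 -0.3 -0.8] w 63.3
shift cm [0.23 0.01 7.24] turn -0.003
```

View pics/s1.png

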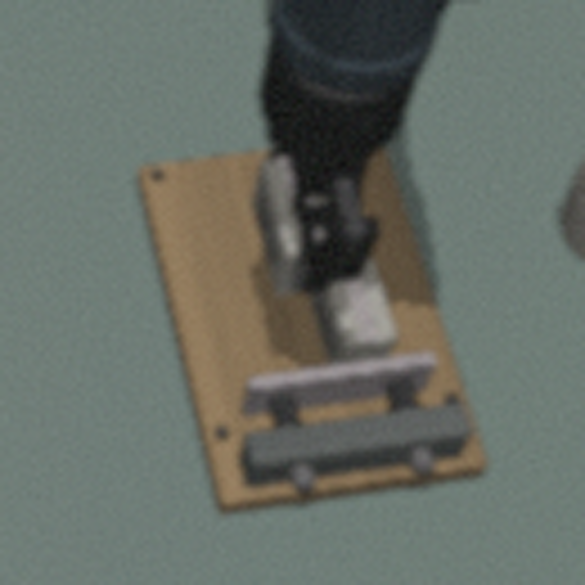

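The carton is held well (around (285,225) in the crop), to the right of carton_a (360,310). I'll lower it.

```bash
python3 -m jog '[[[0,0,2.5,-0.003],[0,0,5,-0.003],[0,0,7,-0.003],[0,0,8,-0.003],[0,0,8.3,-0.003],[0,0,8.4,-0.003],[0,0,8.4,-0.003]]]'; python3 go.py 546.6 172.4 97 6.7
```

```text
time: 5.65
ee_pos: [0.5476, 0.1697, 0.0993]
tool_rot: [2.087, 2.345, -0.003]
contact_force: [0.7, 0.7, -0.3]
grip_width: 0.063
t 5.65 pos mm [547.6 169.7  99.3] yaw 6.7 tilt [ 0.0004 -0.0026] F [ 0.7  0.7 -0.3] w 63.0
shift cm [ 0.28 -0.07  0.23] turn -0.001
```

```bash
python3 -m jog '[[[0,0,0.2,0],[0.4,0,0.2,0],[0.7,0,0.2,0],[0.9,0,0.2,0],[1.0,0,0.2,0],[1.1,0,0.2,0],[1.1,0,0.2,0]]]'; python3 go.py
python3 - <<'E'
from cell import grab_frame
import cv2,numpy as np
f=grab_frame("scene");np.savez("pics/s2.npz",**f);g=grab_frame("top")
A=[cv2.resize(x[:,:,::-1],(480,480),interpolation=cv2.INTER_CUBIC)[:,:400] for x in(f["color"][200:290,350:440],g["color"][200:290,190:280])]
cv2.imwrite("pics/s2.png",np.hstack(A))
E
```

```text
time: 6.23
ee_pos: [0.5465, 0.1807, 0.0976]
tool_rot: [2.087, 2.345, -0.002]
contact_force: [0.1, -0.2, 4.0]
grip_width: 0.063
t 6.23 pos mm [546.5 180.7  97.6] yaw 6.7 tilt [ 0.0009 -0.0026] F [ 0.1 -0.2  4. ] w 63.0
```

View pics/s2.png

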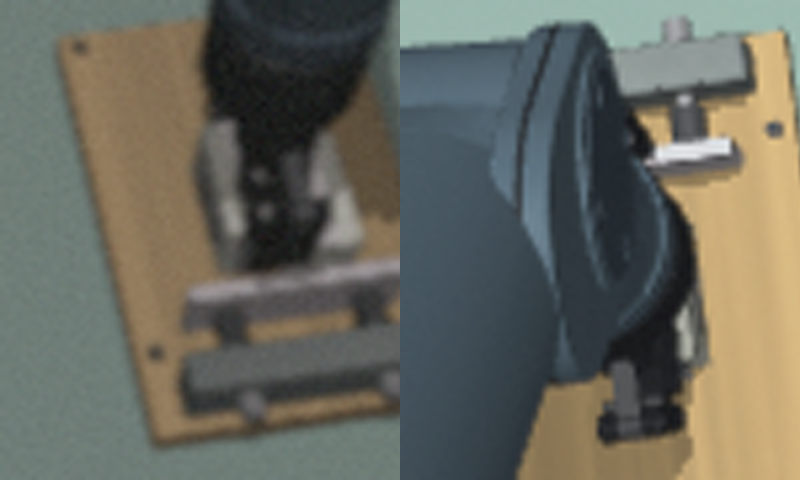

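It is snug or nearly so beside carton_a. I'll release with a partial opening to spare the plate, then lift.

```bash
python3 -m jog '[[[0,0,0,0],[0,0,0,0],[0,0,0,0],[0,0,0,0]]]' 0.84; python3 -m jog '[[[0,0,-1,0],[0,0,-3,0],[0,0,-6,0],[0,0,-10,0],[0,0,-10,0]]]'; python3 go.py 516 -337.3 195 38.3
```

```text
time: 6.67
ee_pos: [0.5464, 0.1806, 0.0974]
tool_rot: [2.088, 2.345, -0.002]
contact_force: [-0.4, -1.3, -0.2]
grip_width: 0.0716
time: 7.08
ee_pos: [0.5501, 0.1814, 0.2045]
tool_rot: [2.085, 2.34, 0.013]
contact_force: [1.6, -0.2, -0.0]
grip_width: 0.072
t 7.08 pos mm [550.1 181.4 204.5] yaw 6.6 tilt [0.0106 0.0017] F [ 1.6 -0.2 -0. ] w 72.0
shift cm [-51.14  -9.36   0.83] turn -0.553
```

```bash
python3 -m jog '[[[-3,-0.5,0.3,-0.05],[-7,-1.3,0.3,-0.1],[-11,-2,0.3,-0.2],[-15,-2.7,0.3,-0.3],[-19,-3.5,0.3,-0.4],[-23,-4.2,0.3,-0.5],[-27,-4.9,0.3,-0.553],[-31,-5.7,0.3,-0.553],[-35,-6.4,0.3,-0.553],[-39,-7.1,0.3,-0.553],[-43,-7.9,0.3,-0.553],[-46,-8.4,0.3,-0.553],[-49,-9,0.3,-0.553],[-50.5,-9.2,0.3,-0.553],[-51.14,-9.36,0.8,-0.553],[-51.14,-9.36,0.8,-0.553],[-51.14,-9.36,0.8,-0.553]]]' 1; python3 go.py 516 -337.3 76 38.3
python3 - <<'E'
from h import *
from cell import grab_frame
for n in("top","scene"):
    f=grab_frame(n); np.savez(f"pics/{n}3.npz",**f); W=world(f);Z=W[:,:,2]
    hsv=cv2.cvtColor(f["color"],cv2.COLOR_RGB2HSV); white=(hsv[:,:,1]<40)&(hsv[:,:,2]>110)
    m=white&(np.abs(Z-.062)<.008)&(np.hypot(W[:,:,0]-.55,W[:,:,1]-.195)<.06)
    print(n,"A+B hull",box(f,m,.062))
    g=f["color"][:,:,::-1]; c=g[205:295,190:280] if n=="top" else g[200:290,350:440]
    cv2.imwrite(f"pics/ab_{n}.png",cv2.resize(c,(400,400),interpolation=cv2.INTER_CUBIC))
cv2.imwrite("pics/ab.png",np.hstack([cv2.imread("pics/ab_top.png"),cv2.imread("pics/ab_scene.png")]))
E
```

```text
time: 8.5
ee_pos: [0.5163, -0.3352, 0.1946]
tool_rot: [1.365, 2.822, 0.012]
contact_force: [0.2, 1.0, 0.7]
grip_width: 0.0852
t 8.50 pos mm [ 516.3 -335.2  194.6] yaw 38.4 tilt [0.0097 0.0038] F [0.2 1.  0.7] w 85.2
shift cm [-0.11 -0.27 11.86] turn 0.001
top A+B hull ((551.6, 196.8), (77.4, 64.1), 6.2)
scene A+B hull ((554.8, 193.7), (79.4, 64.4), 6.2)
```

View pics/ab.png

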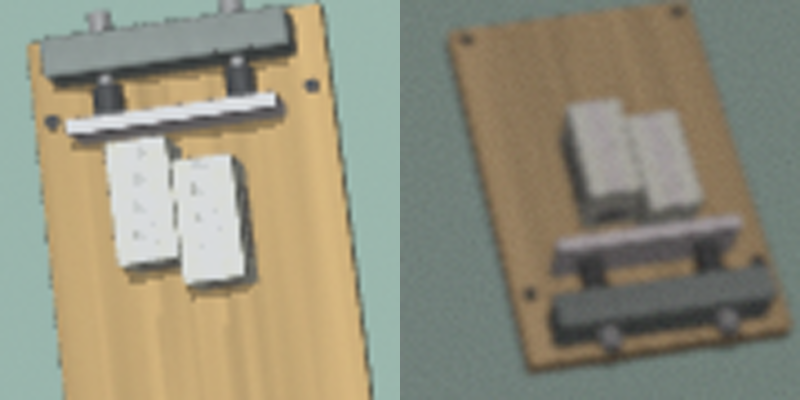

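Cartons A and B stand side by side, with the joint at slab y of about 3 mm and the pair 64 mm wide. Now I'll pick the other carton.

```bash
python3 -m jog '[[[-0.1,-0.2,3,0],[-0.1,-0.25,6,0],[-0.1,-0.25,9,0],[-0.1,-0.25,11,0],[-0.1,-0.25,11.9,0],[-0.1,-0.25,11.9,0],[-0.1,-0.25,11.9,0]]]'; python3 go.py;  python3 -m jog '[[[0,0,0,0],[0,0,0,0],[0,0,0,0],[0,0,0,0],[0,0,0,0],[0,0,0,0],[0,0,0,0]]]' 0 60; python3 go.py; python3 -m jog '[[[0,0,-3,0],[0,0,-6,0],[0,0,-9,0],[0,0,-10,0],[0,0,-10,0]]]'; python3 go.py 512.5 185.2 180 96.7
```

```text
time: 9.18
ee_pos: [0.5173, -0.3359, 0.0765]
tool_rot: [1.361, 2.823, 0.012]
contact_force: [0.4, -0.1, 0.0]
grip_width: 0.085
t 9.18 pos mm [ 517.3 -335.9   76.5] yaw 38.5 tilt [0.0107 0.0037] F [ 0.4 -0.1  0. ] w 85.0
time: 9.77
ee_pos: [0.5188, -0.3365, 0.0787]
tool_rot: [1.359, 2.819, 0.013]
contact_force: [0.2, 1.2, 7.7]
grip_width: 0.0636
t 9.77 pos mm [ 518.8 -336.5   78.7] yaw 38.5 tilt [0.0141 0.0022] F [0.2 1.2 7.7] w 63.6
time: 10.18
ee_pos: [0.519, -0.3379, 0.1823]
tool_rot: [1.356, 2.813, 0.012]
contact_force: [-0.4, 0.5, -1.8]
grip_width: 0.0637
t 10.18 pos mm [ 519.  -337.9  182.3] yaw 38.5 tilt [ 0.0199 -0.0008] F [-0.4  0.5 -1.8] w 63.7
shift cm [41.33 32.07  0.18] turn -1.015
```

```bash
python3 go.py 486.4 187.3 182 96.7
```

```text
t 10.18 pos mm [ 519.  -337.9  182.3] yaw 38.5 tilt [ 0.0199 -0.0008] F [-0.4  0.5 -1.8] w 63.7
shift cm [43.12 30.16 -0.08] turn -1.015
```

```bash
python3 -m jog '[[[2.5,1.7,-0.1,-0.08],[5.5,3.8,-0.1,-0.18],[8.7,6.1,-0.1,-0.29],[12,8.4,-0.1,-0.4],[15.3,10.7,-0.1,-0.51],[18.6,13,-0.1,-0.62],[21.9,15.3,-0.1,-0.73],[25.2,17.6,-0.1,-0.84],[28.5,19.9,-0.1,-0.95],[31.8,22.2,-0.1,-1.015],[35.1,24.5,-0.1,-1.015],[38,26.6,-0.1,-1.015],[40.5,28.3,-0.1,-1.015],[42.3,29.6,-0.1,-1.015],[43.12,30.16,-0.1,-1.015],[43.12,30.16,-0.1,-1.015],[43.12,30.16,-0.1,-1.015],[43.12,30.16,-0.1,-1.015]]]'; python3 go.py 486.4 187.3 105 96.5
```

```text
time: 11.68
ee_pos: [0.4863, 0.185, 0.1817]
tool_rot: [-0.178, 3.118, -0.006]
contact_force: [0.5, -0.5, -1.2]
grip_width: 0.0632
t 11.68 pos mm [486.3 185.  181.7] yaw 96.5 tilt [ 0.0189 -0.0025] F [ 0.5 -0.5 -1.2] w 63.2
shift cm [0.11 0.26 7.67] turn 0.001
```

```bash
python3 -m jog '[[[0.05,0.1,2.5,0],[0.1,0.26,5,0],[0.1,0.26,7,0],[0.1,0.26,8,0],[0.1,0.26,8.3,0],[0.1,0.26,8.4,0],[0.1,0.26,8.4,0],[0.1,0.26,8.4,0]]]'; python3 go.py;python3 - <<'E'
from cell import grab_frame
import cv2,numpy as np
f=grab_frame("scene")
cv2.imwrite("pics/s5.png",cv2.resize(f["color"][180:290,340:450,::-1],None,fx=5,fy=5,interpolation=cv2.INTER_CUBIC))
E
```

```text
time: 12.35
ee_pos: [0.4875, 0.1873, 0.0987]
tool_rot: [-0.177, 3.116, -0.004]
contact_force: [0.3, -0.1, -1.2]
grip_width: 0.0634
t 12.35 pos mm [487.5 187.3  98.7] yaw 96.5 tilt [ 0.0208 -0.0017] F [ 0.3 -0.1 -1.2] w 63.4
```

View pics/s5.png

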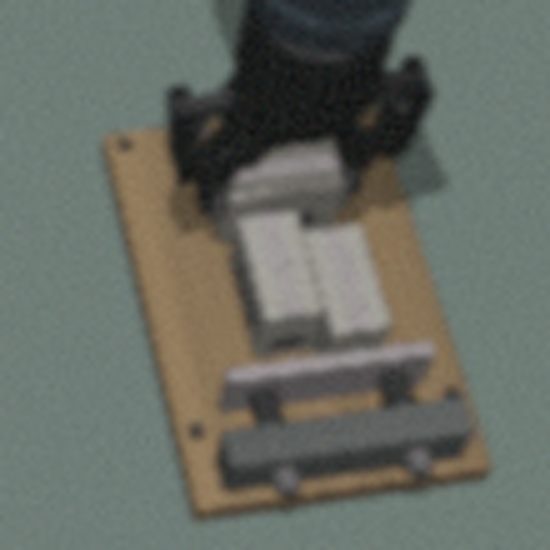

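Carton C is over the slab in front of the pair. I'll set it down, then squeeze A and B together sideways before regripping C.

```bash
python3 -m jog '[[[0,0,0.1,0],[0,0,0.3,0],[0,0,0.3,0]]]'; python3 -m jog '[[[0,0,0,0],[0,0,0,0],[0,0,0,0],[0,0,0,0]]]' 1; python3 -m jog '[[[0,0,-1,0],[0,0,-3,0],[0,0,-6,0],[0,0,-7.5,0],[0,0,-7.5,0]]]'; python3 go.py 553 195.2 160 96.5 553 195.2 100 96.5
```

```text
time: 12.65
ee_pos: [0.4883, 0.1877, 0.0971]
tool_rot: [-0.177, 3.114, -0.003]
contact_force: [-1.8, -1.5, 12.1]
grip_width: 0.0633
time: 12.98
ee_pos: [0.4883, 0.1878, 0.0971]
tool_rot: [-0.177, 3.114, -0.003]
contact_force: [-0.6, 0.6, -0.2]
grip_width: 0.0855
time: 13.4
ee_pos: [0.4885, 0.1886, 0.1758]
tool_rot: [-0.177, 3.108, 0.001]
contact_force: [0.7, 0.5, -0.6]
grip_width: 0.0851
t 13.40 pos mm [488.5 188.6 175.8] yaw 96.5 tilt [0.0282 0.0019] F [ 0.7  0.5 -0.6] w 85.1
shift cm [-6.44 -0.07  1.76] turn 0.0
shift cm [-6.27 -0.07  7.76] turn 0.0
```

```bash
python3 -m jog '[[[-3,0,0.9,0],[-6,-0.07,1.8,0],[-6.4,-0.07,1.8,0],[-6.4,-0.07,1.8,0],[-6.4,-0.07,4.5,0],[-6.3,-0.07,6.8,0],[-6.27,-0.07,7.7,0],[-6.27,-0.07,7.7,0],[-6.27,-0.07,7.7,0]]]'; python3 go.py;  python3 -m jog '[[[0,0,0,0],[0,0,0,0],[0,0,0,0],[0,0,0,0],[0,0,0,0],[0,0,0,0],[0,0,0,0]]]' 0 25; python3 go.py
```

```text
time: 14.15
ee_pos: [0.5523, 0.1951, 0.1007]
tool_rot: [-0.177, 3.11, 0.0]
contact_force: [-0.3, -0.3, 0.5]
grip_width: 0.0852
t 14.15 pos mm [552.3 195.1 100.7] yaw 96.5 tilt [0.0269 0.0015] F [-0.3 -0.3  0.5] w 85.2
time: 14.73
ee_pos: [0.5529, 0.1956, 0.1022]
tool_rot: [-0.177, 3.108, 0.001]
contact_force: [-2.6, 0.4, 7.2]
grip_width: 0.0636
t 14.73 pos mm [552.9 195.6 102.2] yaw 96.5 tilt [0.0286 0.0025] F [-2.6  0.4  7.2] w 63.6
```

```bash
python3 -m jog '[[[0,0,0,0],[0,0,0,0],[0,0,0,0],[0,0,-1.5,0],[0,0,-4,0],[0,0,-7,0],[0,0,-7.5,0],[0,0,-7.5,0]]]' 1; python3 go.py 488.3 187.8 175 96.6 488.3 187.8 97 96.6
python3 - <<'E'
from h import *
from cell import grab_frame
f=grab_frame("scene")
cv2.imwrite("pics/s6.png",cv2.resize(f["color"][180:290,340:450,::-1],None,fx=5,fy=5,interpolation=cv2.INTER_CUBIC))
E
```

```text
time: 15.4
ee_pos: [0.5521, 0.1958, 0.1793]
tool_rot: [-0.177, 3.104, 0.004]
contact_force: [0.4, 0.1, 0.2]
grip_width: 0.0855
t 15.40 pos mm [552.1 195.8 179.3] yaw 96.5 tilt [0.0328 0.0043] F [0.4 0.1 0.2] w 85.5
shift cm [ 6.44 -0.08  0.22] turn -0.002
shift cm [ 6.7  -0.08  8.02] turn -0.002
```

View pics/s6.png

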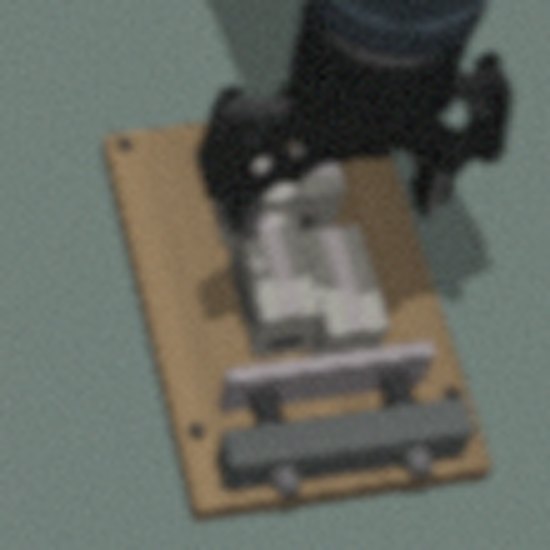

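The pair is snug, with a squeezed width of 63.6 mm, and C stands behind it. I'll go back over C and grip it by its ends.

```bash
python3 -m jog '[[[3,-0.04,0,0],[6,-0.08,0.2,0],[6.4,-0.08,0.2,0],[6.4,-0.08,0.2,0],[6.5,-0.08,3.5,0],[6.6,-0.08,6.5,0],[6.7,-0.08,8,0],[6.7,-0.08,8,0],[6.7,-0.08,8,0]]]'; python3 -m jog '[[[0,0,0,0],[0,0,0,0],[0,0,0,0],[0,0,0,0],[0,0,0,0],[0,0,0,0],[0,0,0,0]]]' 0 80; python3 go.py
```

```text
time: 16.2
ee_pos: [0.4873, 0.1871, 0.0948]
tool_rot: [-0.177, 3.108, 0.001]
contact_force: [1.2, 0.2, 1.2]
grip_width: 0.0855
time: 16.78
ee_pos: [0.4885, 0.1875, 0.0961]
tool_rot: [-0.176, 3.105, 0.002]
contact_force: [-0.3, -0.5, 6.8]
grip_width: 0.0631
t 16.78 pos mm [488.5 187.5  96.1] yaw 96.5 tilt [0.0315 0.0034] F [-0.3 -0.5  6.8] w 63.1
```

```bash
python3 go.py 521.2 191.5 97 96.7
```

```text
t 16.78 pos mm [488.5 187.5  96.1] yaw 96.5 tilt [0.0315 0.0034] F [-0.3 -0.5  6.8] w 63.1
shift cm [-3.29  0.03  0.01] turn -0.004
```

```bash
python3 -m jog '[[[-0.3,0,-0.05,0],[-0.7,0.01,0,-0.004],[-1.1,0.01,0,-0.004],[-1.5,0.02,0,-0.004],[-1.9,0.02,0,-0.004],[-2.3,0.02,0,-0.004],[-2.7,0.03,0,-0.004],[-3,0.03,0,-0.004],[-3.29,0.03,0,-0.004],[-3.29,0.03,0,-0.004],[-3.29,0.03,0,-0.004]]]'; python3 go.py 531.1 192.7 97 96.7
python3 - <<'E'
from h import *
from cell import grab_frame
f=grab_frame("scene");np.savez("pics/s7.npz",**f)
cv2.imwrite("pics/s7.png",cv2.resize(f["color"][180:290,340:450,::-1],None,fx=5,fy=5,interpolation=cv2.INTER_CUBIC))
E
```

```text
time: 17.7
ee_pos: [0.5202, 0.1913, 0.0967]
tool_rot: [-0.183, 3.107, 0.001]
contact_force: [-3.7, -0.6, -0.3]
grip_width: 0.0628
t 17.70 pos mm [520.2 191.3  96.7] yaw 96.7 tilt [0.0291 0.0026] F [-3.7 -0.6 -0.3] w 62.8
shift cm [-1.1   0.01  0.  ] turn 0.001
```

View pics/s7.png

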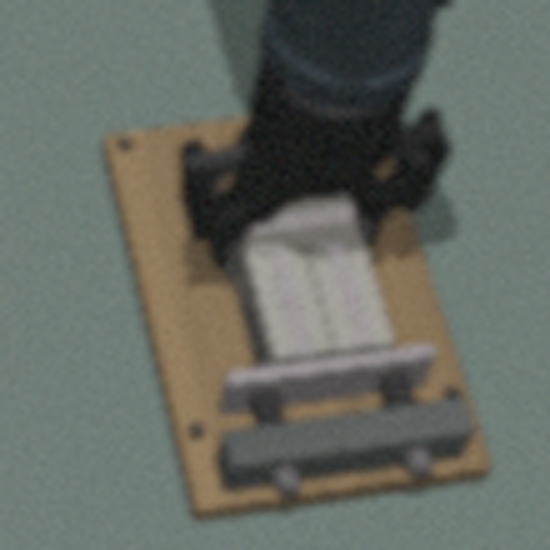

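All three cartons are snug and square and reach the plate. I'll push in by about the half-travel, gently.

```bash
python3 -m jog '[[[-0.2,0,0,0],[-0.4,0,0,0],[-0.6,0,0,0],[-0.8,0,0,0],[-1,0,0,0],[-1.1,0.01,0,0],[-1.1,0.01,0,0],[-1.1,0.01,0,0],[-1.1,0.01,0,0]]]'; python3 go.py 531.1 192.7 97 96.7
cat > chk.py <<'E'
from h import *
from cell import grab_frame
import sys
o=dict(np.load("pics/scene0.npz")); f=grab_frame("scene"); np.savez("pics/last.npz",**f)
ex=np.array([np.cos(np.radians(6.7)),np.sin(np.radians(6.7))])
# profile along slab x at plate-top height (55 mm), averaged over slab y, away from cartons
def prof(f,z,ys):
    xs=np.arange(40,130,.5); K=f["mtx"]; out=[]
    for y in ys:
        P=np.stack([531.5+xs*ex[0]-y*ex[1],189.4+xs*ex[1]+y*ex[0],0*xs+z],1)/1000
        c=P@f["R"].T+f["t"]; u=c[:,0]/c[:,2]*K[0,0]+K[0,2]; v=c[:,1]/c[:,2]*K[1,1]+K[1,2]
        out.append(cv2.remap(cv2.cvtColor(f["color"],cv2.COLOR_RGB2GRAY),u[None].astype(np.float32),v[None].astype(np.float32),cv2.INTER_LINEAR)[0])
    return xs,np.mean(out,0)
for ys in (np.arange(-47,-33),np.arange(40,50)):
    for n,g in(("rest",o),("now",f)):
        xs,p=prof(g,.055,ys); print(n,ys[0]," ".join("%d"%q for q in p[20:110:3]))
    a=prof(o,.055,ys)[1][20:100]; b=prof(f,.055,ys)[1]
    sh=[np.corrcoef(a[:60],b[20+k:80+k])[0,1] for k in range(0,44)]
    print("shift mm",np.argmax(sh)/2, max(sh).round(3))
E
python3 chk.py
```

```text
time: 18.5
ee_pos: [0.5272, 0.1921, 0.0962]
tool_rot: [-0.185, 3.115, -0.002]
contact_force: [-13.3, -2.1, 7.6]
grip_width: 0.0635
t 18.50 pos mm [527.2 192.1  96.2] yaw 96.8 tilt [0.021  0.0002] F [-13.3  -2.1   7.6] w 63.5
shift cm [-0.4   0.01 -0.07] turn 0.002
rest -47 97 89 82 79 76 76 76 75 75 78 84 92 100 105 108 108 106 101 96 91 88 89 89 90 90 90 90 91 93 92
now -47 128 130 131 128 122 111 99 89 82 81 80 79 78 78 78 82 86 89 92 93 94 94 93 94 94 95 95 96 96 96
shift mm 9.5 0.914
rest 40 103 90 78 71 65 60 56 52 49 49 51 52 53 52 51 52 56 62 72 81 88 94 94 95 94 94 93 94 94 94
now 40 128 137 145 144 139 124 108 94 81 72 66 61 56 54 53 54 58 64 74 84 90 94 96 98 98 98 98 99 99 98
shift mm 5.0 0.932
```

```bash
sed -i 's/prof(g,.055,ys)/prof(g,55,ys)/;/a=prof/,$d' chk.py
cat >> chk.py <<'E'
    q=[]
    for n,g in(("rest",o),("now",f)):
        xs,p=prof(g,55,ys); p=cv2.GaussianBlur(p[None].astype(np.float32),(9,1),0)[0]
        d=np.diff(p); r=slice(40,104); i=np.argmax(d[r])+40; j=np.argmin(d[i:i+50])+i; q.append((xs[i],xs[j]))
    print("rise/fall rest,now",q)
E
python3 chk.py; python3 go.py
```

```text
rest -47 112 112 112 112 112 112 111 112 112 112 113 117 124 132 139 141 137 128 113 97 83 73 67 60 55 53 53 54 54 54
now -47 95 95 95 96 96 95 94 93 93 93 93 93 92 91 91 95 101 112 125 139 146 145 137 122 106 91 80 70 64 59
rise/fall rest,now [(np.float64(68.5), np.float64(77.5)), (np.float64(77.0), np.float64(85.0))]
rest 40 114 114 114 115 115 115 115 114 114 114 114 117 122 129 135 136 133 122 107 94 82 79 80 82 84 88 92 97 102 107
now 40 120 120 120 120 120 120 119 118 119 120 120 120 119 119 119 120 124 129 136 142 146 145 139 126 110 98 88 86 87 88
rise/fall rest,now [(np.float64(69.0), np.float64(76.5)), (np.float64(76.0), np.float64(85.0))]
t 18.60 pos mm [527.2 192.1  96.3] yaw 96.8 tilt [0.0211 0.0003] F [-13.6  -1.9   6.9] w 63.1
```

The camera gives about 8 mm of plate travel on both sides. The force, 13.6 N including friction, agrees. I'll nudge it towards 10 mm, allowing for about 4 mm of servo give.

```bash
python3 -m jog '[[[-0.4,0.01,0.1,0],[-0.45,0.01,0.1,0],[-0.5,0.01,0.1,0],[-0.55,0.01,0.1,0],[-0.6,0.01,0.1,0],[-0.65,0.01,0.1,0],[-0.65,0.01,0.1,0],[-0.65,0.01,0.1,0],[-0.65,0.01,0.1,0],[-0.65,0.01,0.1,0],[-0.65,0.01,0.1,0],[-0.65,0.01,0.1,0],[-0.65,0.01,0.1,0]]]'; python3 chk.py|grep rise; python3 go.py
python3 - <<'E'
from h import *
from cell import grab_frame
f=dict(np.load("pics/last.npz")); g=grab_frame("top")
cv2.imwrite("pics/s8.png",np.hstack([cv2.resize(x[:,:,::-1],(400,400),interpolation=cv2.INTER_CUBIC) for x in (f["color"][195:285,350:440],g["color"][200:300,180:280])]))
E
```

```text
time: 19.68
ee_pos: [0.5281, 0.1923, 0.0963]
tool_rot: [-0.186, 3.127, -0.005]
contact_force: [-25.5, -4.2, 32.9]
grip_width: 0.0632
rise/fall rest,now [(np.float64(68.5), np.float64(77.5)), (np.float64(77.0), np.float64(85.5))]
rise/fall rest,now [(np.float64(69.0), np.float64(76.5)), (np.float64(77.5), np.float64(85.0))]
t 19.73 pos mm [528.2 192.3  96.3] yaw 96.8 tilt [ 0.0092 -0.0027] F [-25.1  -5.4  32.4] w 63.2
```

View pics/s8.png

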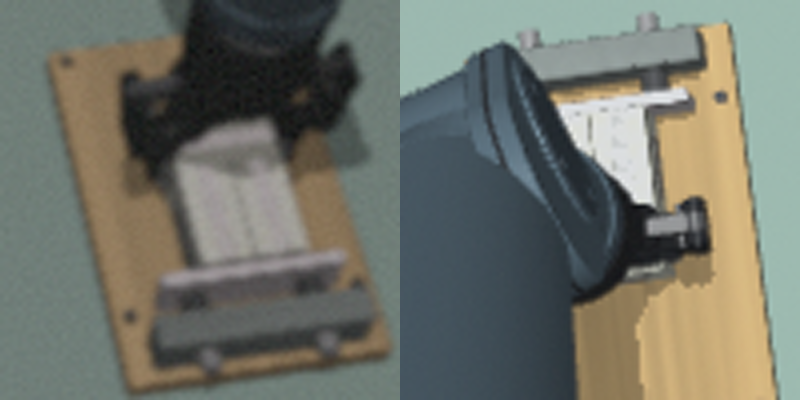

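The layer is square, and the plate is in by about 8.3 mm. But the tool also presses down with 32 N, and that friction takes most of the push. I'll unload vertically.

```bash
python3 -m jog '[[[-0.42,0,0,0],[-0.42,0,-0.05,0],[-0.45,0,-0.08,0],[-0.48,0,-0.08,0],[-0.5,0,-0.08,0],[-0.52,0,-0.08,0],[-0.52,0,-0.08,0],[-0.52,0,-0.08,0],[-0.52,0,-0.08,0],[-0.52,0,-0.08,0],[-0.52,0,-0.08,0]]]'; python3 chk.py|grep rise; python3 go.py
```

```text
time: 20.7
ee_pos: [0.5289, 0.1924, 0.0965]
tool_rot: [0.188, -3.135, 0.008]
contact_force: [-15.4, -3.3, 11.9]
grip_width: 0.0631
rise/fall rest,now [(np.float64(68.5), np.float64(77.5)), (np.float64(77.5), np.float64(86.5))]
rise/fall rest,now [(np.float64(69.0), np.float64(76.5)), (np.float64(78.0), np.float64(85.0))]
t 20.75 pos mm [528.9 192.4  96.6] yaw 96.9 tilt [-0.0003 -0.0052] F [-15.9  -2.5  11.4] w 63.2
```

Travel is about 9 mm on both sides, and the tool is now level. I'll check that it stays steady and that the bystanders haven't moved, then hand in.

```bash
python3 - <<'E'
from h import *
from cell import grab_frame,sensors
for i in range(10):
    f=grab_frame("top" if i<9 else "scene"); s=sensors.get_state()
    if i%3==0: print(s["time"],(s["ee_pos"]*1000).round(1),s["contact_force"].round(1))
o=dict(np.load("pics/scene0.npz"));d=cv2.blur(cv2.absdiff(o["color"],f["color"]).max(2),(5,5))>35
print("changed blobs (u,v,w,h,area):",[x.tolist() for x in cv2.connectedComponentsWithStats(d.astype(np.uint8))[2][1:] if x[4]>15])
E
python3 chk.py | grep rise
```

```text
20.8 [528.9 192.4  96.5] [-15.7  -2.3  11.5]
20.95 [528.9 192.4  96.6] [-15.1  -2.3  10.9]
21.1 [528.9 192.4  96.6] [-16.3  -3.   11.7]
21.25 [528.9 192.4  96.6] [-15.8  -2.2  10. ]
changed blobs (u,v,w,h,area): [[290, 0, 5, 6, 23], [368, 0, 85, 261, 9115], [531, 0, 74, 79, 1920], [344, 11, 7, 32, 128], [593, 28, 8, 7, 43], [572, 42, 22, 39, 309], [355, 91, 38, 21, 572], [442, 103, 106, 42, 1795], [362, 118, 4, 8, 16], [377, 154, 7, 9, 21], [195, 225, 15, 16, 138], [205, 239, 12, 11, 81], [245, 250, 15, 27, 288]]
rise/fall rest,now [(np.float64(68.5), np.float64(77.5)), (np.float64(77.5), np.float64(86.0))]
rise/fall rest,now [(np.float64(69.0), np.float64(76.5)), (np.float64(78.0), np.float64(85.0))]
```

The push is steady. The only changes in the scene are the arm, its shadow, the slab and the two spots the cartons were picked from.

```bash
python3 -c "
from cell import ctrl
print(ctrl.job_done())"
```

```text
the job is handed in; nothing more can be done
None
```

The layer is finished and the job is handed in at about 21 s, with the arm still gripping the crosswise carton and holding its push.

- **What I did:** I set carton_b to the right of carton_a and squeezed the two together. I then laid carton_c crosswise over their joint and pushed the layer against the backstop.
- **Plate travel:** by camera it is pushed in about 7.5 to 9 mm on both sides, inside the 6 to 14 mm band though a little short of the exact middle. My first script for this check had a units error and gave false figures. I fixed it before relying on it.
- **Push:** it held steady at about 16 N including friction over the last half second, with no drift.
- **Fit:** the squeezed pair measured 63.6 mm across, so the two cartons are touching. By the arm's pose, carton_c is centred on the joint to within about 0.5 mm. I judged it upright and snug from the pictures rather than by measurement.
- **Other objects:** comparing pictures from the start and the end showed no bystander moved.
- **Downward press:** at one point the gripper pressed down on the crosswise carton with about 32 N. I eased it, but about 11 N remains in the final hold.

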